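Seat a bottle's stopper in the treadle press

ROBOT

A 6-joint arm with a two-finger parallel gripper is mounted at the origin on a cart in front of the work surface, level with it; the furniture and walls round the work are solid. World frame = base frame: x ahead of the robot, y to its left, z up, the work surface at z = 0. Lengths are in m, angles in rad, forces in N, time in s.
With the tool pointing down it reaches from about 0.325 to 0.775 m from the base axis. Payload 5.5 kg.
Tool frame: the origin (TCP) lies between the finger pads; the fingertips stand 19 mm ahead of it and the grasp point (between the pads) is the TCP; z points along the fingers, y is the line along which they close (so a half turn about z gives the same grasp; the last joint's range is limited). The gripper opens to 88 mm and grips with 3 to 60 N. Pads are 20 mm wide; open, the fingers measure 115 mm over their backs; the gripper's body (75 mm by 178 mm) begins 61 mm behind the grasp point.
Start: joints at [1.257, 0.091, 1.231, -0, 1.82, -0.057], TCP at [0.152, 0.58, 0.205] pointing down, gripper open.
Joint ranges: [-2.87, 2.87], [-0.86, 2.18], [0.17, 2.46], [-1.51, 4.65], [0.06, 2.69], [-2.65, 2.65]. Speed limits (rad/s): [2.57, 2.57, 3.01, 3.14, 3.14, 3.14].

INTERFACE

Orientations are given as a 3x3 rotation matrix whose columns are the frame's x, y, z axes.
In Python, from cell import manip gives the robot as it stands.
- The arm moves only by the tool step_arm, never from a script. Its argument "plan" is one flat list of numbers, 7 for each row, row after row: the shift along the tool's x, y, z in units of 50 cm (1.0 is 50 cm), then the turn, a rotation vector about the tool's x, y, z in units of 0.1 rad (1.0 is 0.1 rad), then the closure, from 0 (fully open) to 1 (shut). In form: [tx, ty, tz, ax, ay, az, fingers, tx, ty, tz, ax, ay, az, fingers, ...]. A call has 1 to 20 rows; each row shifts and turns the commanded pose from where the row before left it, along the tool's axes as they then stand; what a row does not reach is not made up. A row lasts 1/12 s, in which the tool goes at most 41.7 mm and 7.16 degrees, less where a joint would pass 70% of its speed; a pose out of reach is approached as far as the arm can. A call with a number of a shift or a turn outside -1 to 1 is refused whole. A call with a gripper value outside its range is refused whole. The fingers move at their own pace and stop on an object; "grip_force" is the grip in N (left out, the last holds). Time passes only in rows, so rows that do not move let the fingers close. It gives the time, the measured TCP pose, the force, the opening and the grip force at its end, in the units of the state.
- manip.observe(): the state, without advancing time (a new reading comes with each control period).
- manip.grab_frame(name): name is "scene" or "top" or "wrist"; returns the picture (400x640x3 uint8, blue, green, red); there is no depth.
- manip.calibration(name): a dict with "fx", "fy", "cx", "cy" (pixels), "k1" (the pictures are not rectified: a ray, as slopes to the right and down, at radius r is drawn at 1 + k1 r^2 times it, then the intrinsics apply), "R" (3x3) and "t" (3): a world point X has camera coordinates R X + t; the wrist camera has in their place "mount" (4x4, takes a point from camera to tool coordinates, whose origin is the TCP and whose axes are the flange's). Camera axes: x right, y down, z forward; pixel columns grow to the right and rows downward; lengths in m; the calibration is good to about 2 mm. A picture is of the moment at which its call begins: read the wrist's pose just before it. calibration takes no time and is no camera call.
- manip.sign_off(): hands the job in; it is judged then, once.
The state is a dict: "t": time; "joint_positions": joint angles; "joint_velocities": joint speeds; "effort": joint torques, N m; "tool_pos": TCP position; "tool_rot": TCP orientation; "force": force on the tool from outside, world axes, zero at the start; "torque": the same for the moment, N m; "opening": finger opening in m; "finger_force": force on a finger pad.
Only numpy, scipy, OpenCV 4.12 (cv2) and the standard library are available. Lean on these libraries where they do the work, as an engineer would, in place of code of your own. Each camera call takes 0.05 s, during which the arm holds its last target. There are 200 camera calls.

TASK

One of the small white bottles has its rubber stopper standing proud: stand that bottle in the square nest of the press's shuttle, let go of it, and slide the shuttle fully home under the ram. Press the treadle pedal right down to its stop and hold it there for a second so that the ram seats the stopper, let the pedal come all the way up, then slide the shuttle fully out again and leave the bottle standing upright in its nest. Leave the other bottles where they stand.

Things in the scene. Friction and masses are not known exactly. Their poses are not given: they have to be found in the camera images.
- press: Grey C-frame bench press, fixed; its ram rod tops it at 216 mm. Origin on the worktop under the ram axis; -x is its front (robot side), shuttle slides along its y. Column x 47..103 mm; head x -23..103, y -22..22, z 128..180. Ram foot: 32 mm disc, underside 111 mm high at rest, 91 mm with the pedal at its stop. Pedal on the -y side, shuttle bed on the +y side with rails at x = +-37 mm, 23 mm high.
- nest (a point): Centre of the nest floor on the aluminium shuttle, 22.5 mm above the worktop. The nest is 42 mm square inside (bottle 36 mm), with a fence 9 mm high and 5 mm thick. With the shuttle fully out it lies at y = +120 mm of the press, fully home at y = 0, under the ram.
- handle (a point): Top centre of the shuttle's handle, a black upright tab 46 mm (press x) by 10 mm (press y) and about 50 mm high, its top 72.5 mm above the worktop, 100 mm from the nest centre on the press's +y side. Push it towards press -y for home; pull or hook it towards +y for out, or pinch it.
- shuttle (a joint): Shuttle travel, m: 0 fully out (loading), 0.12 fully home under the ram. Slides along press -y, about 1.5 N of friction, stays where it is left. Starts between 0 and 0.03.
- pedal (a joint): Treadle angle, rad: 0 up (spring returned), 0.22 down at its stop; needs about 17 N at the pad at the end when it seats a stopper. Drives the ram down 20 mm over its travel. It springs back when let go.
- pedal_pad (a point): Top centre of the pedal's ribbed black pad (75 mm along press x, 62 mm along y). The pedal hinges on a shaft along press y, 55 mm above the worktop at press x = +60, y = -110 mm; the pad centre is 150 mm in front of it. At rest the pad slopes 0.2 rad, front up, its centre 95 mm above the worktop; at the stop it is nearly level and 33 mm lower.
- bottle: White plastic bottle whose black rubber stopper stands proud. Round body 36 mm across and 50 mm high, neck rim 25 mm across at 64 mm, 120 g. Origin at the centre of its underside, z up along its axis. Stands on the worktop at the start, in any of four places shared with the other three bottles.
- stopper (a joint): How far the stopper has been pushed in, m: 0 as far out as it goes, 0.012 fully seated (flange on the neck rim). Starts between 0 and 0.003. About 15 N pushes it; it stays where it is left.
- stopper_top (a point): Centre of the top of that stopper's flange (24 mm across, 5 mm thick); 81 mm above the bottle's underside when fully out, 69 mm when seated.
- done_1: Bottle of the same kind with its stopper already seated, 69 mm high in all. Origin at the centre of its underside. Leave it.
- done_2: Second bottle with its stopper already seated, 69 mm high. Origin at the centre of its underside. Leave it.
- tint_bottle: Small tint bottle with a dark green screw cap, 33 mm across, 64 mm high. Origin at the centre of its underside. Leave it.
Mind the look-alikes: they are no part of the job. Leave any blue look-alike of the done_1 alone.

How it is judged:
By the outcome, as a careful person would: the job done as asked, in the order asked, and still so for the second after the job is handed in, with the robot touching nothing.
It also fails if it takes over 72 s, if anything falls off the work surface, if the arm or the gripper's body presses on something with over 40 N, if the wrist force passes 120 N, or if a joint passes its speed limit or range.

## Working session

There is one attempt and no reset: what is moved stays moved. The work goes in short steps, Python scripts to look and compute and a tool call to move; the robot and the scene stay as the last step left them, time stands still between calls to the robot, and variables do not carry over. Pictures are saved under pics/ and viewed, at most 10 in all, crops included, and the job is handed in when it is done.

Besides the shell and the picture viewer there is one more tool, called after "Emit:" in YAML: its name, and indented under it one key for each argument. step_arm: Moves the arm, as the interface text tells. Its arguments: {"type":"object","properties":{"plan":{"type":"array","items":{"type":"number"}},"grip_force":{"type":"number"}},"required":["plan"]}

```bash
mkdir -p pics; ls; python3 - <<'E'
from cell import manip
import cv2
s=manip.observe();print(s)
for n in("scene","top"):
    cv2.imwrite(f"pics/{n}0.png",manip.grab_frame(n));print(n,manip.calibration(n))
print(manip.calibration("wrist"))
E
```

```text
pics
{'t': 0.0, 'joint_positions': array([ 1.25728272e+00,  9.18201353e-02,  1.23187786e+00, -1.93002762e-05,
        1.81979255e+00, -5.66816097e-02]), 'joint_velocities': array([-7.82637907e-05, -3.74661581e-04,  4.12852774e-04,  2.05991834e-04,
        1.90458677e-03,  2.47236658e-04]), 'effort': array([ 1.09237175e-03, -4.46462631e+01, -4.06449437e+01,  6.99351495e-02,
        2.95895326e-02, -1.80741308e-04]), 'tool_pos': array([0.15230636, 0.58000581, 0.20433463]), 'tool_rot': array([[-9.67198331e-01,  2.54021785e-01, -5.67521622e-04],
       [ 2.54022404e-01,  9.67196639e-01, -1.81114824e-03],
       [ 8.88338973e-05, -1.89590276e-03, -9.99998199e-01]]), 'force': array([ 0.20074945, -0.7840725 , -0.63548975]), 'torque': array([0.00549007, 0.03823645, 0.01421652]), 'finger_force': 0.0, 'opening': 0.08768546014488926}
scene {'fx': 445.72046726653616, 'fy': 445.72046726653616, 'cx': 317.8443213834186, 'cy': 200.97418238296765, 'k1': 0.012043043816695529, 'R': array([[ 0.68767677, -0.7260139 ,  0.0021172 ],
       [-0.35195656, -0.33591927, -0.87366173],
       [ 0.63500177,  0.60
[... 191 characters left out ...]
03235024350872387, 'R': array([[ 0.02118602, -0.99976625, -0.00431202],
       [-0.98109606, -0.01996017, -0.19248923],
       [ 0.19235817,  0.00830858, -0.98128961]]), 't': array([0.08562243, 0.54931001, 0.93727012])}
{'fx': 353.3259317131175, 'fy': 353.3259317131175, 'cx': 317.6204364243889, 'cy': 199.34934820446682, 'k1': -0.01691891162604132, 'mount': array([[-7.40565252e-06, -9.65218861e-01, -2.61443208e-01,
         7.05239315e-02],
       [ 9.99999836e-01, -1.56764037e-04,  5.50429114e-04,
        -5.56895008e-04],
       [-5.72269455e-04, -2.61443161e-01,  9.65218704e-01,
        -1.79258044e-01],
       [ 0.00000000e+00,  0.00000000e+00,  0.00000000e+00,
         1.00000000e+00]])}
```

View pics/scene0.png

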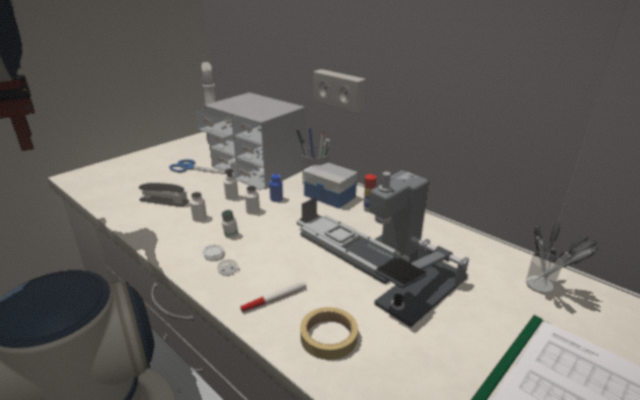

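View pics/top0.png

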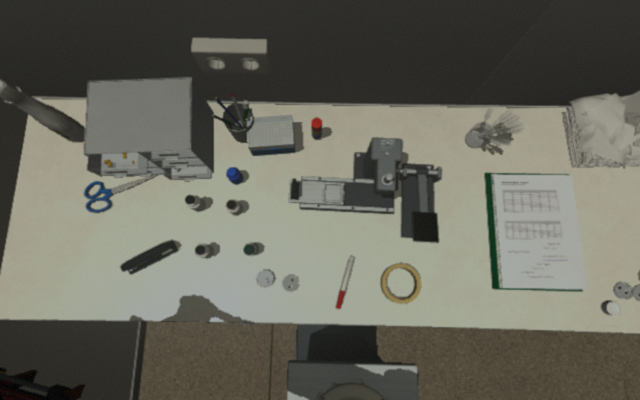

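The scene view shows the white bottles near (198,207), (231,185) and (252,200), with the tint bottle at (230,222). The press is at about (400,230), with the shuttle out and its handle at (309,210). I need enlarged crops for exact positions.

```bash
python3 - <<'E'
import cv2,numpy as np
a=cv2.imread("pics/scene0.png");b=cv2.imread("pics/top0.png")
A=cv2.resize(a[160:250,180:280],(660,594),interpolation=cv2.INTER_CUBIC)
cv2.imwrite("pics/c1.png",A)
B=cv2.resize(b[120:260,280:450],None,fx=4.25,fy=4.25,interpolation=cv2.INTER_CUBIC)
cv2.imwrite("pics/c2.png",np.clip(B*1.8,0,255).astype('uint8'))
E
```

```text
(no output)
```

View pics/c1.png

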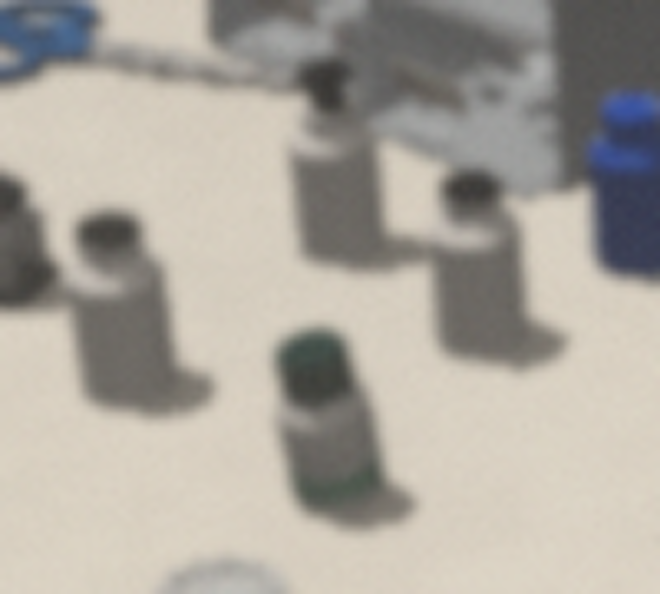

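View pics/c2.png

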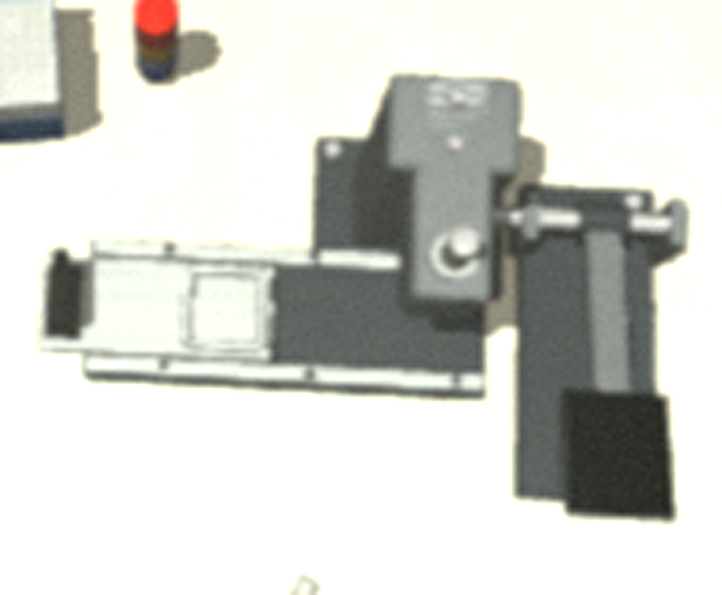

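```bash
cat > h.py <<'E'
import numpy as np, cv2
from cell import manip
from scipy.optimize import least_squares
def cal(n,s=None):
    c=manip.calibration(n)
    if n=="wrist":
        T=np.eye(4);T[:3,:3]=s["tool_rot"];T[:3,3]=s["tool_pos"]
        W=np.linalg.inv(T@c["mount"]);c["R"],c["t"]=W[:3,:3],W[:3,3]
    return c
def proj(c,X):
    p=np.atleast_2d(X)@c["R"].T+c["t"];q=p[:,:2]/p[:,2:]
    q=q*(1+c["k1"]*(q**2).sum(1,keepdims=True))
    return q*[c["fx"],c["fy"]]+[c["cx"],c["cy"]]
def onplane(c,uv,z):
    f=lambda p:(proj(c,[p[0],p[1],z])-uv).ravel()
    return least_squares(f,[0.55,0.0]).x
E
cat > m1.py <<'E'
from h import *
T=cal("top");S=cal("scene")
k=lambda x,y:np.array([280+x/4.25,120+y/4.25])
# press fit
P=[((0,0,.216),k(463,243)),((-.090-.0,-.110,.095),k(619,454)),
 ((-.023,-.022,.180),k(487,299)),((-.023,.022,.180),k(412,296))]
def f(v):
    c,s=np.cos(v[2]),np.sin(v[2]);r=[]
    for q,uv in P: r+=list((proj(T,[v[0]+c*q[0]-s*q[1],v[1]+s*q[0]+c*q[1],q[2]])-uv).ravel())
    return r
w=least_squares(f,[.55,0,0]);v=w.x;print("press",v,np.round(w.fun,1))
c,s=np.cos(v[2]),np.sin(v[2])
def loc(p): d=np.array(p)-v[:2];return np.round([c*d[0]+s*d[1],-s*d[0]+c*d[1]],4)
for n,uv,z in(("nest",(229,312),.0315),("handle",(66,295),.0725),("rail-front-L",(85,368),.023),("rail-front-R",(484,385),.023),("railbackL",(92,248),.023)):
    p=onplane(T,k(*uv),z);print(n,p,loc(p))
# bottle
for n,uv,z in(("b top",(229.5,170.6),.080),("b base",(232,198.6),0.)):
    p=onplane(S,uv,z);print(n,p,np.linalg.norm(p))
    print("  in top cam: base,top",proj(T,[[*p,0],[*p,.08]]))
    print("  s base,top",proj(S,[[*p,0],[*p,.08],[*p,.069]]))
E
python3 m1.py
```

```text
press [ 0.56971774 -0.05917905 -0.01545179] [-0.2 -0.9  0.1  0.2  1.2  0.4 -1.1  0.4]
nest [0.56927801 0.05050006] [-0.0021  0.1097]
handle [0.56882041 0.14832866] [-0.0041  0.2075]
rail-front-L [0.53408076 0.13829698] [-0.0387  0.1969]
rail-front-R [ 0.52852549 -0.10647645] [-0.0405 -0.0479]
railbackL [0.6101849  0.13613221] [0.0374 0.1959]
b top [0.53529914 0.40189522] 0.6693765226544343
  in top cam: base,top [[201.74243837 205.68073752]
 [192.26384311 199.9385501 ]]
  s base,top [[232.30378039 197.50227951]
 [229.5        170.6       ]
 [229.89709253 174.40571   ]]
b base [0.53098701 0.39751538] 0.6632990838662647
  in top cam: base,top [[203.26144959 207.30281248]
 [193.90075608 201.68873839]]
  s base,top [[232.         198.6       ]
 [229.17328686 171.61007718]
 [229.57367885 175.4286625 ]]
```

The proud stopper is on the far-left bottle, at scene (229,171) down to (232,199) and top (194,202). That puts it at about (0.533, 0.400). The press fits at (0.570, -0.059) with yaw about -0.02, and the nest is at about (0.569, 0.050). Next I check clearances around the bottle.

```bash
python3 - <<'E'
from h import *
T=cal("top");S=cal("scene")
for n,uv in(("done near",(198.5,220)),("done right",(253.5,212.5)),("tint",(230.5,236)),("cab lowcorner",(265,185)),("cab low left",(216,166)),("blue",(276,200))): print(n,onplane(S,uv,0))
for uv in((211,178),(165,178)):
  for z in(.02,.1):print(uv,z,onplane(T,uv,z))
print("cab top z?",[onplane(S,(263,124),z) for z in(.12,.15)],[onplane(T,(190,150),z) for z in(.12,.15)])
E
```

```text
done near [0.4071378  0.36850208]
done right [0.52393707 0.29869862]
tint [0.41825689 0.25365768]
cab lowcorner [0.64463629 0.3946869 ]
cab low left [0.6245316  0.60257161]
blue [0.60730029 0.30633142]
(211, 178) 0.02 [0.60693636 0.37705695]
(211, 178) 0.1 [0.58704323 0.35412862]
(165, 178) 0.02 [0.60435095 0.49846607]
(165, 178) 0.1 [0.58466346 0.46588139]
cab top z? [array([0.75901804, 0.52699769]), array([0.70444729, 0.46027157])] [array([0.65082639, 0.40408994]), array([0.64108936, 0.39364733])]
```

Emit:
step_arm:
  plan: [0, 0, 0, 0, 0, -0.86, 0, 0, 0, 0, 0, 0, -0.86, 0, 0, 0, 0, 0, 0, -0.85, 0, -0.0585, -0.0277, 0, 0, 0, 0, 0, -0.0585, -0.0277, 0, 0, 0, 0, 0, -0.0585, -0.0277, 0, 0, 0, 0, 0, -0.0585, -0.0277, 0, 0, 0, 0, 0, -0.0585, -0.0277, 0, 0, 0, 0, 0, -0.0585, -0.0277, 0, 0, 0, 0, 0, -0.0585, -0.0277, 0, 0, 0, 0, 0, -0.0585, -0.0277, 0, 0, 0, 0, 0, -0.0585, -0.0277, 0, 0, 0, 0, 0, -0.0585, -0.0277, 0, 0, 0, 0, 0, -0.0585, -0.0277, 0, 0, 0, 0, 0, -0.0585, -0.0277, 0, 0, 0, 0, 0, -0.0585, -0.0277, 0, 0, 0, 0, 0, 0, 0, 0, 0, 0, 0, 0, 0, 0, 0, 0, 0, 0, 0]

```text
t: 1.6
tool_pos: [0.5337, 0.3991, 0.2039]
tool_rot: [[-1.0, 0.003, -0.002], [0.003, 1.0, -0.001], [0.002, -0.001, -1.0]]
force: [-0.6, -0.1, -0.2]
opening: 0.088
finger_force: 0.0
```

```bash
python3 - <<'E'
from h import *
s=manip.observe();print(s["tool_pos"],s["tool_rot"].round(3))
im=manip.grab_frame("wrist");cv2.imwrite("pics/w1.png",im)
c=cal("wrist",s);print(proj(c,[[.533,.4,0],[.533,.4,.08]]))
E
```

```text
[0.5337154  0.39912452 0.20389417] [[-1.     0.003 -0.002]
 [ 0.003  1.    -0.001]
 [ 0.002 -0.001 -1.   ]]
[[319.12895305 169.96952774]
 [319.43831305 186.26299354]]
```

View pics/w1.png

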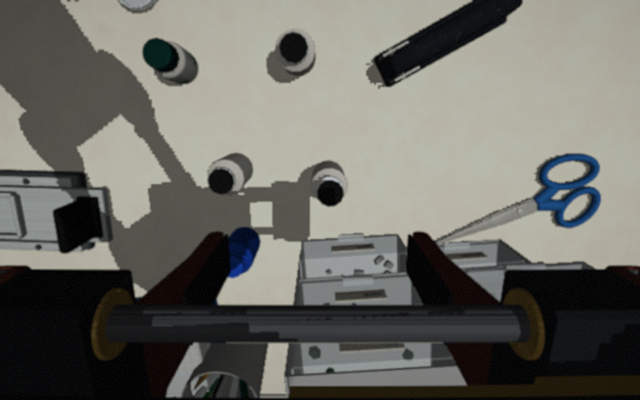

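The wrist view shows the target stopper at (329,193), the seated bottles at (222,180) and (293,47), and drawers starting at about row 236. I'll turn these into positions.

```bash
python3 - <<'E'
from h import *
s=manip.observe();c=cal("wrist",s)
p=onplane(c,(329,192.5),.0795);print(p,proj(c,[[*p,0],[*p,.05],[*p,.08]]))
print(onplane(c,(222,181),.069))
for z in(.03,.06,.1):print(onplane(c,(302,238),z),onplane(c,(405,238),z))
print("handle",[onplane(c,u,.0725) for u in((98,199),(104,245),(55,250))])
E
```

```text
[0.53788327 0.40954518] [[326.76840978 175.14392777]
 [328.05509143 185.15005824]
 [329.01749625 192.63610745]]
[0.52961319 0.31232467]
[0.60025745 0.38269801] [0.60038581 0.49287389]
[0.58855705 0.38412598] [0.58867452 0.48496018]
[0.57295652 0.38602994] [0.57305948 0.47440856]
handle [array([0.54556491, 0.19774811]), array([0.59089562, 0.19606584]), array([0.59616247, 0.14753878])]
```

Emit:
step_arm:
  plan: [-0.0066, 0.018, 0, 0, 0, 0, 0, 0, 0, 0.05, 0, 0, 0, 0, 0, 0, 0.05, 0, 0, 0, 0, 0, 0, 0.05, 0, 0, 0, 0, 0, 0, 0.05, 0, 0, 0, 0, 0, 0, 0.05, 0, 0, 0, 0, 0, 0, 0.04, 0, 0, 0, 0, 0, 0, 0.026, 0, 0, 0, 0, 0, 0, 0.01, 0, 0, 0, 0, 0, 0, 0, 0, 0, 0, 0, 0, 0, 0, 0, 0, 0, 1, 0, 0, 0, 0, 0, 0, 1, 0, 0, 0, 0, 0, 0, 1, 0, 0, 0, 0, 0, 0, 1, 0, 0, 0, 0, 0, 0, 1, 0, 0, 0, 0, 0, 0, 1, 0, 0, 0, 0, 0, 0, 1, 0, 0, 0, 0, 0, 0, 1]
  grip_force: 20

```text
t: 3.15
tool_pos: [0.536, 0.4093, 0.0424]
tool_rot: [[-1.0, -0.0, -0.0], [-0.0, 1.0, -0.0], [0.0, -0.0, -1.0]]
force: [-0.6, -0.3, 0.5]
opening: 0.0381
finger_force: 0.0
```

Emit:
step_arm:
  plan: [0, 0, 0, 0, 0, 0, 1, 0, 0, 0, 0, 0, 0, 1, 0, 0, 0, 0, 0, 0, 1, 0, 0, 0, 0, 0, 0, 1]

```text
t: 3.48
tool_pos: [0.5359, 0.4093, 0.0423]
tool_rot: [[-1.0, -0.0, -0.0], [-0.0, 1.0, -0.0], [0.0, -0.0, -1.0]]
force: [-0.0, -0.4, -0.4]
opening: 0.0237
finger_force: 20.0
```

The opening of 23.7 mm isn't the 36 mm body, so I look before moving on.

```bash
python3 - <<'E'
from h import *
w=manip.grab_frame("wrist");s=manip.grab_frame("scene")
o=np.hstack([cv2.resize(w[100:400,120:520],(400,300)),cv2.resize(s[140:230,180:300],(400,300),interpolation=cv2.INTER_CUBIC)])
cv2.imwrite("pics/g1.png",np.clip(o*1.5,0,255).astype('uint8'))
E
```

```text
(no output)
```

View pics/g1.png

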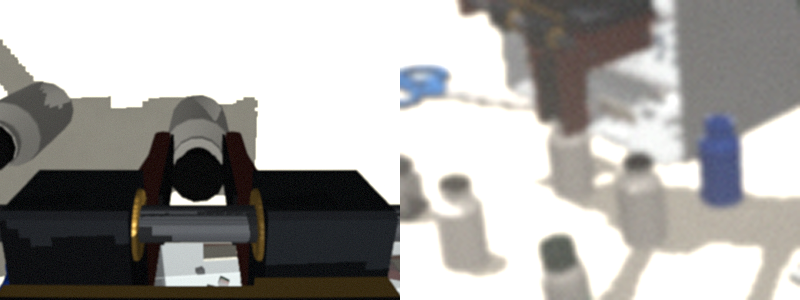

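The left half shows the bottle still upright but sitting toward the robot from the fingers, with the stopper at wrist pixel (319,274). I'll measure it, then open and regrasp.

```bash
python3 - <<'E'
from h import *
s=manip.observe();c=cal("wrist",s)
p=onplane(c,(319,274),.0795);print(p,proj(c,[[*p,0],[*p,.05]]),onplane(c,(317,196.5),0))
S=cal("scene");print(proj(S,[[*p,0]]))
E
```

```text
[0.53796607 0.40930676] [[318.49760328 217.90968031]
 [318.76505836 247.76137257]] [0.52337666 0.40832291]
[[231.42899909 196.2550883 ]]
```

```bash
python3 - <<'E'
from h import *
S=cal("scene");s=manip.observe();print(s["opening"],s["tool_pos"],s["force"])
print("tip,-y finger, scene",proj(S,[[.536,.409-.018,z] for z in(.0,.023,.042,.06)]))
c=cal("wrist",s);print("tips wrist crop",proj(c,[[.526,.409+d,.023] for d in(-.012,.012,-.03)])-[120,100])
im=manip.grab_frame("scene")
cv2.imwrite("pics/g2.png",np.clip(cv2.resize(im[140:230,180:280],(700,600),interpolation=cv2.INTER_CUBIC)*1.7,0,255).astype('uint8'))
E
```

```text
0.02348689563513765 [0.53593293 0.40934875 0.04232875] [-0.00263511 -0.07434529 -0.74999783]
tip,-y finger, scene [[234.99816743 198.7567553 ]
 [234.23323756 191.17620521]
 [233.58988584 184.80496032]
 [232.97057763 178.67565606]]
tips wrist crop [[177.67728264 110.74749859]
 [218.5274106  110.75166892]
 [147.05163772 110.74098699]]
```

View pics/g2.png

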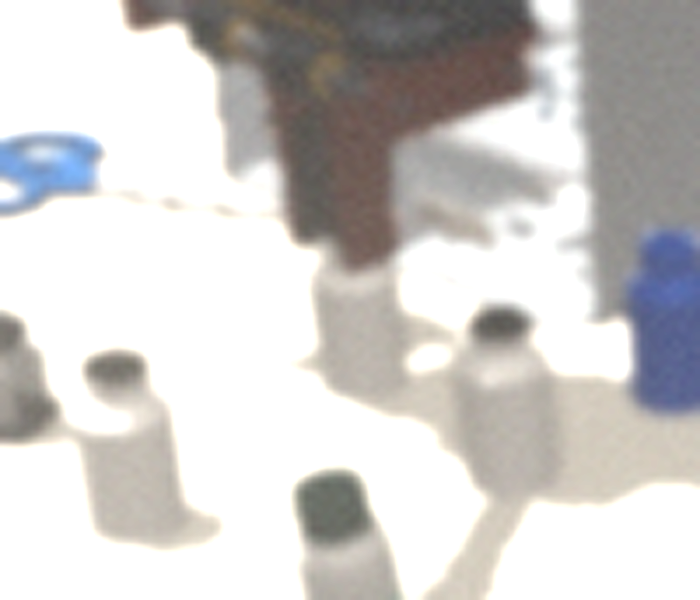

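Both views agree that the fingertips are at about 50–55 mm, so the pads are on the neck, higher than the tool frame implies. Lowering about 20 mm is safe whichever reading is right, so I'll open, lower and regrasp.

Emit:
step_arm:
  plan: [0, 0, 0, 0, 0, 0, 0, 0, 0, 0, 0, 0, 0, 0, 0, 0, 0, 0, 0, 0, 0, 0, 0, 0, 0, 0, 0, 0, 0, 0, 0, 0, 0, 0, 0, 0, 0, 0, 0, 0, 0, 0, -0.006, 0, 0.01, 0, 0, 0, 0, 0, 0, 0.01, 0, 0, 0, 0, 0, 0, 0.01, 0, 0, 0, 0, 0, 0, 0.01, 0, 0, 0, 0, 0, 0, 0, 0, 0, 0, 0, 0, 0, 0, 0, 0, 0, 1, 0, 0, 0, 0, 0, 0, 1, 0, 0, 0, 0, 0, 0, 1, 0, 0, 0, 0, 0, 0, 1, 0, 0, 0, 0, 0, 0, 1, 0, 0, 0, 0, 0, 0, 1, 0, 0, 0, 0, 0, 0, 1, 0, 0, 0, 0, 0, 0, 1, 0, 0, 0, 0, 0, 0, 1]
  grip_force: 20

```text
t: 5.3
tool_pos: [0.539, 0.4094, 0.0225]
tool_rot: [[-1.0, -0.0, 0.0], [-0.0, 1.0, 0.0], [-0.0, 0.0, -1.0]]
force: [-0.1, 0.1, 0.6]
opening: 0.0349
finger_force: 20.0
```

Emit:
step_arm:
  plan: [0, 0, 0, 0, 0, 0, 1, 0, 0, 0, 0, 0, 0, 1, 0, 0, 0, 0, 0, 0, 1]

```text
t: 5.55
tool_pos: [0.539, 0.4094, 0.0225]
tool_rot: [[-1.0, -0.0, 0.0], [-0.0, 1.0, 0.0], [-0.0, 0.0, -1.0]]
force: [-0.1, 0.8, -0.3]
opening: 0.0355
finger_force: 20.0
```

```bash
python3 - <<'E'
from h import *
T=cal("top")
for uv,z in(((194,201),.08),((233,207),.069)):print(onplane(T,uv,z))
w=manip.grab_frame("wrist");s=manip.grab_frame("scene")
o=np.hstack([cv2.resize(w[100:400,120:520],(400,300)),cv2.resize(s[140:230,180:300],(400,300),interpolation=cv2.INTER_CUBIC)])
cv2.imwrite("pics/g3.png",np.clip(o*1.5,0,255).astype('uint8'))
E
```

```text
[0.53272013 0.39741254]
[0.52152285 0.30294419]
```

The grip now reads 35.5 mm, which is the body. I'll lift, then carry the bottle to a viewing spot in front of the nest.

Emit:
step_arm:
  plan: [0, 0, -0.02, 0, 0, 0, 1, 0, 0, -0.04, 0, 0, 0, 1, 0, 0, -0.05, 0, 0, 0, 1, 0, 0, -0.05, 0, 0, 0, 1, 0, 0, -0.05, 0, 0, 0, 1, 0, 0, -0.05, 0, 0, 0, 1, 0, 0, -0.05, 0, 0, 0, 1, 0, 0, -0.04, 0, 0, 0, 1, 0.0115, -0.06, 0, 0, 0, 0, 1, 0.0115, -0.06, 0, 0, 0, 0, 1, 0.0115, -0.06, 0, 0, 0, 0, 1, 0.0115, -0.06, 0, 0, 0, 0, 1, 0.0115, -0.06, 0, 0, 0, 0, 1, 0.0115, -0.06, 0, 0, 0, 0, 1, 0.0115, -0.06, 0, 0, 0, 0, 1, 0.0115, -0.06, 0, 0, 0, 0, 1, 0.0115, -0.06, 0, 0, 0, 0, 1, 0.0115, -0.06, 0, 0, 0, 0, 1, 0.0115, -0.06, 0, 0, 0, 0, 1, 0.0115, -0.06, 0, 0, 0, 0, 1]

```text
t: 7.32
tool_pos: [0.4693, 0.048, 0.1982]
tool_rot: [[-1.0, -0.0, 0.001], [-0.0, 1.0, -0.0], [-0.001, -0.0, -1.0]]
force: [0.6, -0.5, -0.9]
opening: 0.0351
finger_force: 20.0
```

Emit:
step_arm:
  plan: [0, 0, 0, 0, 0, 1, 1, 0, 0, 0, 0, 0, 1, 1, 0, 0, 0, 0, 0, 1, 1, 0, 0, 0, 0, 0, 1, 1, 0, 0, 0, 0, 0, 1, 1, 0, 0, 0, 0, 0, 1, 1, 0, 0, 0, 0, 0, 1, 1, 0, 0, 0, 0, 0, 1, 1, 0, 0, 0, 0, 0, 1, 1, 0, 0, 0, 0, 0, 1, 1, 0, 0, 0, 0, 0, 1, 1, 0, 0, 0, 0, 0, 1, 1, 0, 0, 0, 0, 0, 1, 1, 0, 0, 0, 0, 0, 1, 1, 0, 0, 0, 0, 0, 1, 1, 0, 0, 0, 0, 0, 0.9, 1, 0, 0, 0, 0, 0, 0, 1, 0, 0, 0, 0, 0, 0, 1]

```text
t: 8.82
tool_pos: [0.4699, 0.0493, 0.1979]
tool_rot: [[0.016, 1.0, 0.0], [1.0, -0.016, -0.0], [-0.0, 0.0, -1.0]]
force: [0.3, 0.1, -1.2]
opening: 0.0352
finger_force: 20.0
```

```bash
python3 - <<'E'
from h import *
s=manip.observe();print(s["tool_pos"],s["tool_rot"].round(3),s["opening"],s["t"],s["joint_positions"].round(2))
np.savez("w2.npz",p=s["tool_pos"],r=s["tool_rot"])
w=manip.grab_frame("wrist");cv2.imwrite("pics/w2.png",np.clip(w*1.4,0,255).astype('uint8'))
sc=manip.grab_frame("scene");cv2.imwrite("pics/s2.png",sc)
c=cal("wrist",s);print(proj(c,[[.569,.05,.0225],[.568,.148,.0725]]))
E
```

```text
[0.46994009 0.04931795 0.19792635] [[ 0.016  1.     0.   ]
 [ 1.    -0.016 -0.   ]
 [-0.     0.    -1.   ]] 0.035177676726069355 8.8167 [ 0.03 -0.25  1.57 -0.    1.82  0.05]
[[413.84232167 173.28679176]
 [435.1409013   66.52454981]]
```

View pics/w2.png

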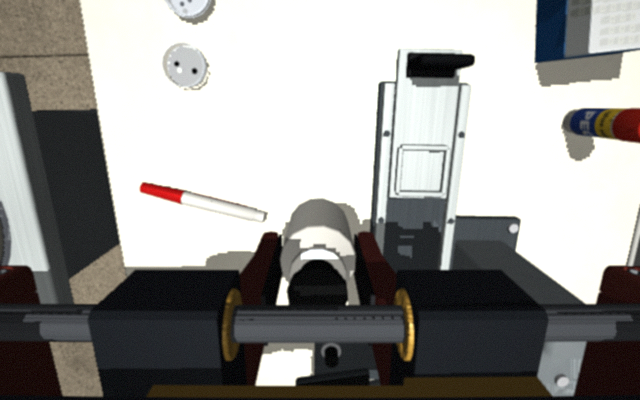

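The wrist view shows the nest fence with corners about (399,144), (448,144), (446,199), (392,194). The handle's black tab is at (410–473, 52–76), and the bottle is held upright.

```bash
python3 - <<'E'
from h import *
d=np.load("w2.npz");s={"tool_pos":d["p"],"tool_rot":d["r"]};c=cal("wrist",s)
for uv in((399,145),(448,145),(446,198),(392,194)):print(uv,onplane(c,uv,.0315))
print("centre",onplane(c,(421.5,170),.0315))
for n,uv,z in(("hR",(473,60),.0725),("hL",(412,57),.0725),("railtop outer L",(380,83),.023),("rail outer R",(469,85),.023),("railL low",(373,235),.023),("railR low",(452,240),.023)):print(n,onplane(c,uv,z))
# self-calibration: held bottle
print("bottle expected",proj(c,(d["p"]+d["r"]@[[0],[0],[0.0225]].__class__([0,0,0.0225])) if 0 else np.array([d["p"]+[0,0,-.0225],d["p"]+[0,0,.0565]])))
w=cv2.imread("pics/w2.png");cv2.imwrite("pics/w2c.png",np.hstack([cv2.resize(w[130:210,370:470],(500,400),interpolation=cv2.INTER_CUBIC),cv2.resize(w[190:310,270:360],(300,400),interpolation=cv2.INTER_CUBIC)]))
E
```

```text
(399, 145) [0.55052551 0.08002955]
(448, 145) [0.59845294 0.07931978]
(446, 198) [0.60065253 0.02575867]
(392, 194) [0.5455688  0.03084706]
centre [0.57397304 0.05497106]
hR [0.59853666 0.15265558]
hL [0.54874473 0.15552072]
railtop outer L [0.53180302 0.13838025]
rail outer R [0.61740117 0.13543654]
railL low [ 0.52882404 -0.01622395]
railR low [ 0.61401404 -0.02344677]
bottle expected [[316.51808348 225.03624845]
 [316.06684874 292.40244293]]
```

View pics/w2c.png

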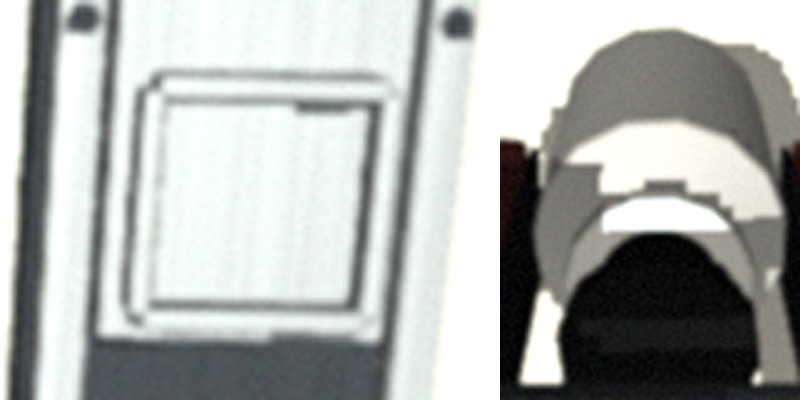

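Emit:
step_arm:
  plan: [0.0035, 0.052, 0, 0, 0, 0, 1, 0.0035, 0.052, 0, 0, 0, 0, 1, 0.0034, 0.052, 0, 0, 0, 0, 1, 0.0034, 0.052, 0, 0, 0, 0, 1, 0, 0, 0, 0, 0, 0, 1, 0, 0, 0.04, 0, 0, 0, 1, 0, 0, 0.05, 0, 0, 0, 1, 0, 0, 0.05, 0, 0, 0, 1, 0, 0, 0.05, 0, 0, 0, 1, 0, 0, 0.05, 0, 0, 0, 1, 0, 0, 0.036, 0, 0, 0, 1, 0, 0, 0, 0, 0, 0, 1, 0, 0, 0, 0, 0, 0, 1]

```text
t: 10.0
tool_pos: [0.5731, 0.0542, 0.0588]
tool_rot: [[0.018, 1.0, -0.002], [1.0, -0.018, -0.0], [-0.0, -0.002, -1.0]]
force: [0.3, 0.1, -0.3]
opening: 0.035
finger_force: 20.0
```

Emit:
step_arm:
  plan: [0, 0, 0.006, 0, 0, 0, 1, 0, 0, 0.006, 0, 0, 0, 1, 0, 0, 0.006, 0, 0, 0, 1, 0, 0, 0.004, 0, 0, 0, 1, 0, 0, 0, 0, 0, 0, 1]

```text
t: 10.42
tool_pos: [0.5741, 0.0543, 0.0484]
tool_rot: [[0.019, 1.0, -0.0], [1.0, -0.019, -0.0], [-0.0, -0.0, -1.0]]
force: [0.1, 0.1, -1.2]
opening: 0.0351
finger_force: 20.0
```

Emit:
step_arm:
  plan: [0, 0, 0.004, 0, 0, 0, 1, 0, 0, 0.003, 0, 0, 0, 1, 0, 0, 0, 0, 0, 0, 1]

```text
t: 10.67
tool_pos: [0.5743, 0.0543, 0.045]
tool_rot: [[0.019, 1.0, 0.0], [1.0, -0.019, -0.0], [0.0, 0.0, -1.0]]
force: [0.2, 0.2, -1.3]
opening: 0.0348
finger_force: 20.0
```

Emit:
step_arm:
  plan: [0, 0, 0.002, 0, 0, 0, 1, 0, 0, 0, 0, 0, 0, 1]

```text
t: 10.83
tool_pos: [0.5744, 0.0543, 0.0448]
tool_rot: [[0.019, 1.0, 0.001], [1.0, -0.019, 0.0], [0.0, 0.001, -1.0]]
force: [-0.8, -1.0, 3.4]
opening: 0.0353
finger_force: 20.0
```

Contact at z = 0.0448, as expected for the nest floor, so the bottle is seated. I'll release it, rise, and go over beyond the handle.

Emit:
step_arm:
  plan: [0, 0, 0, 0, 0, 0, 0.5, 0, 0, 0, 0, 0, 0, 0.3, 0, 0, 0, 0, 0, 0, 0.2, 0, 0, 0, 0, 0, 0, 0.2, 0, 0, 0, 0, 0, 0, 0.2, 0, 0, 0, 0, 0, 0, 0.2, 0, 0, -0.02, 0, 0, 0, 0.2, 0, 0, -0.04, 0, 0, 0, 0.2, 0, 0, -0.05, 0, 0, 0, 0.2, 0, 0, -0.05, 0, 0, 0, 0.2, 0, 0, -0.05, 0, 0, 0, 0.2, 0, 0, -0.05, 0, 0, 0, 0.2, 0, 0, -0.04, 0, 0, 0, 0.2, 0, 0, 0, 0, 0, 0, 0.2]

```text
t: 12.0
tool_pos: [0.5759, 0.0544, 0.2006]
tool_rot: [[0.019, 1.0, 0.009], [1.0, -0.019, 0.0], [0.001, 0.009, -1.0]]
force: [1.6, 0.6, 1.0]
opening: 0.0703
finger_force: 0.0
```

```bash
python3 - <<'E'
from h import *
s=manip.observe();print(s["tool_pos"],s["opening"],s["force"])
np.savez("w3.npz",p=s["tool_pos"],r=s["tool_rot"])
w=manip.grab_frame("wrist");c=cal("wrist",s)
uv=proj(c,[[.5744,.0543,.1025],[.5744,.0543,.0725]]);print(uv)
cv2.imwrite("pics/w3.png",w)
# black blob of stopper around its expected place
g=w.max(2);x,y=uv[0].astype(int);sub=(g[y-40:y+40,x-40:x+40]<35).astype('uint8')
n,l,st,ce=cv2.connectedComponentsWithStats(sub);print([(st[i],ce[i]+[x-40,y-40]) for i in range(1,n) if st[i,4]>80])
E
```

```text
[0.57591794 0.05436002 0.2005741 ] 0.07034459988770043 [1.58637955 0.58301363 1.03163728]
[[313.77656115 194.34103006]
 [313.80487598 186.0508555 ]]
[(array([ 29,  28,  32,  27, 603], dtype=int32), array([315.65174129, 195.34991708])), (array([ 12,  64,  58,  16, 486], dtype=int32), array([310.67901235, 228.57613169]))]
```

The bottle stands upright in the nest, with its stopper blob exactly where expected. Next: go behind the handle, close the fingers and descend.

Emit:
step_arm:
  plan: [0.052, 0, 0, 0, 0, 0, 1, 0.052, 0, 0, 0, 0, 0, 1, 0.052, 0, 0, 0, 0, 0, 1, 0.052, 0, 0, 0, 0, 0, 1, 0.052, 0, 0, 0, 0, 0, 1, 0, 0, 0, 0, 0, 0, 1, 0, 0, 0.03, 0, 0, 0, 1, 0, 0, 0.05, 0, 0, 0, 1, 0, 0, 0.05, 0, 0, 0, 1, 0, 0, 0.05, 0, 0, 0, 1, 0, 0, 0.05, 0, 0, 0, 1, 0, 0, 0.04, 0, 0, 0, 1, 0, 0, 0.03, 0, 0, 0, 1, 0, 0, 0.008, 0, 0, 0, 1, 0, 0, 0, 0, 0, 0, 1]
  grip_force: 20

```text
t: 13.3
tool_pos: [0.5751, 0.1834, 0.0372]
tool_rot: [[0.019, 1.0, -0.005], [1.0, -0.019, -0.001], [-0.001, -0.005, -1.0]]
force: [-0.6, 0.9, 0.2]
opening: 0.0006
finger_force: 0.0
```

Emit:
step_arm:
  plan: [-0.01, 0, -0.012, 0, 0, 0, 1, -0.015, 0, 0, 0, 0, 0, 1, -0.015, 0, 0, 0, 0, 0, 1, -0.015, 0, 0, 0, 0, 0, 1, -0.015, 0, 0, 0, 0, 0, 1, -0.015, 0, 0, 0, 0, 0, 1, -0.015, 0, 0, 0, 0, 0, 1, -0.015, 0, 0, 0, 0, 0, 1, -0.015, 0, 0, 0, 0, 0, 1, -0.015, 0, 0, 0, 0, 0, 1, -0.015, 0, 0, 0, 0, 0, 1, -0.015, 0, 0, 0, 0, 0, 1, -0.015, 0, 0, 0, 0, 0, 1, -0.015, 0, 0, 0, 0, 0, 1]

```text
t: 14.47
tool_pos: [0.5743, 0.081, 0.0456]
tool_rot: [[0.019, 1.0, -0.001], [1.0, -0.019, -0.0], [-0.0, -0.001, -1.0]]
force: [-0.9, 1.9, 0.5]
opening: 0.0001
finger_force: 0.9
```

Emit:
step_arm:
  plan: [-0.01, 0, 0, 0, 0, 0, 1, -0.01, 0, 0, 0, 0, 0, 1, -0.01, 0, 0, 0, 0, 0, 1, -0.006, 0, 0, 0, 0, 0, 1, 0, 0, 0, 0, 0, 0, 1]

```text
t: 14.88
tool_pos: [0.5745, 0.0628, 0.0458]
tool_rot: [[0.02, 1.0, 0.0], [1.0, -0.02, -0.001], [-0.001, 0.0, -1.0]]
force: [0.3, 0.2, -0.1]
opening: 0.0006
finger_force: 0.0
```

Emit:
step_arm:
  plan: [-0.004, 0, 0, 0, 0, 0, 1, -0.004, 0, 0, 0, 0, 0, 1, 0, 0, 0, 0, 0, 0, 1]

```text
t: 15.13
tool_pos: [0.5744, 0.0596, 0.0459]
tool_rot: [[0.019, 1.0, 0.0], [1.0, -0.019, -0.0], [-0.0, 0.0, -1.0]]
force: [0.7, 0.2, -0.2]
opening: 0.0002
finger_force: 0.1
```

Emit:
step_arm:
  plan: [-0.006, 0, 0, 0, 0, 0, 1, -0.006, 0, 0, 0, 0, 0, 1]

```text
t: 15.3
tool_pos: [0.5743, 0.0567, 0.0461]
tool_rot: [[0.017, 1.0, 0.001], [1.0, -0.017, 0.006], [0.006, 0.0, -1.0]]
force: [0.9, 18.6, -0.8]
opening: 0.0006
finger_force: 9.2
```

Emit:
step_arm:
  plan: [-0.006, 0, 0, 0, 0, 0, 1, -0.004, 0, 0, 0, 0, 0, 1]

```text
t: 15.47
tool_pos: [0.5743, 0.0567, 0.0462]
tool_rot: [[0.015, 1.0, 0.001], [1.0, -0.015, 0.015], [0.015, 0.001, -1.0]]
force: [1.5, 31.5, -0.5]
opening: 0.0003
finger_force: 15.5
```

Home: a firm stop with 31 N at y = 0.0567. Back off, rise, and move across to the front.

Emit:
step_arm:
  plan: [0.02, 0, 0, 0, 0, 0, 1, 0.03, 0, 0, 0, 0, 0, 1, 0.03, 0, -0.03, 0, 0, 0, 1, 0, 0, -0.05, 0, 0, 0, 1, 0, 0, -0.05, 0, 0, 0, 1, 0, 0, -0.05, 0, 0, 0, 1, 0, 0, -0.05, 0, 0, 0, 1, 0, 0, -0.03, 0, 0, 0, 1, 0, -0.045, 0, 0, 0, 0, 1, 0, -0.045, 0, 0, 0, 0, 1, 0, -0.044, 0, 0, 0, 0, 1, 0, -0.044, 0, 0, 0, 0, 1, -0.05, 0, 0, 0, 0, 0, 1, -0.06, 0, 0, 0, 0, 0, 1, -0.06, 0, 0, 0, 0, 0, 1, -0.06, 0, 0, 0, 0, 0, 1, -0.06, 0, 0, 0, 0, 0, 1, -0.06, 0, 0, 0, 0, 0, 1, 0, 0, 0, 0, 0, 0, 1]

```text
t: 17.05
tool_pos: [0.482, -0.0893, 0.1759]
tool_rot: [[0.024, 1.0, -0.0], [1.0, -0.024, -0.003], [-0.003, -0.0, -1.0]]
force: [0.1, -0.1, -0.6]
opening: 0.0003
finger_force: 0.0
```

```bash
python3 - <<'E'
from h import *
s=manip.observe();print(s["tool_pos"],s["tool_rot"].round(3),s["t"])
np.savez("w4.npz",p=s["tool_pos"],r=s["tool_rot"])
cv2.imwrite("pics/w4.png",manip.grab_frame("wrist"));cv2.imwrite("pics/t4.png",manip.grab_frame("top"))
im=cv2.imread("pics/w4.png");c=cal("wrist",s)
print(proj(c,[[.48+a,-.166+b,.095-.2*a] for a in(-.0375,.0375) for b in(-.031,.031)]))
sc=manip.grab_frame("scene")
o=np.hstack([cv2.resize(im,(440,275)),cv2.resize(sc[150:340,270:500],(333,275))])
cv2.imwrite("pics/w4v.png",np.clip(o*1.5,0,255).astype('uint8'))
E
```

```text
[ 0.48198884 -0.08929537  0.17593244] [[ 0.024  1.    -0.   ]
 [ 1.    -0.024 -0.003]
 [-0.003 -0.    -1.   ]] 17.05
[[272.14649548 328.72437747]
 [267.43143257 259.78776494]
 [360.9099909  316.24139024]
 [361.5976033  249.88728223]]
```

View pics/w4v.png

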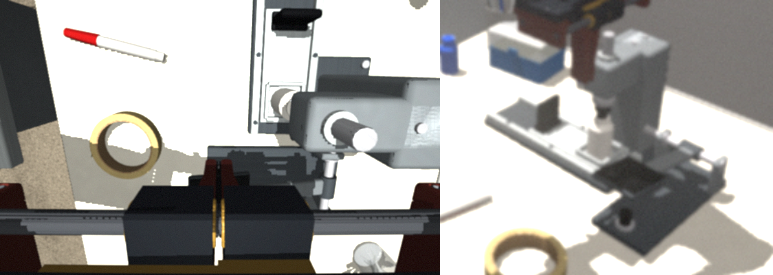

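The wrist half shows the shuttle home with the bottle standing under the ram and the fingers in front of the head. The scene half shows the pad at about (630,178), below and right of the bottle. I'll move over the pad and descend to feel for contact.

Emit:
step_arm:
  plan: [-0.05, 0, 0, 0, 0, 0, 1, -0.05, 0, 0, 0, 0, 0, 1, -0.05, 0, 0, 0, 0, 0, 1, 0, 0, 0, 0, 0, 0, 1, 0, 0, 0.03, 0, 0, 0, 1, 0, 0, 0.03, 0, 0, 0, 1, 0, 0, 0.03, 0, 0, 0, 1, 0, 0, 0.02, 0, 0, 0, 1, 0, 0, 0, 0, 0, 0, 1]

```text
t: 17.95
tool_pos: [0.4802, -0.1577, 0.1184]
tool_rot: [[0.017, 1.0, -0.004], [1.0, -0.017, 0.002], [0.002, -0.004, -1.0]]
force: [-0.3, -0.2, 0.0]
opening: 0.0007
finger_force: 0.0
```

Emit:
step_arm:
  plan: [0, 0, 0.008, 0, 0, 0, 1, 0, 0, 0.008, 0, 0, 0, 1, 0, 0, 0.008, 0, 0, 0, 1, 0, 0, 0, 0, 0, 0, 1]

```text
t: 18.28
tool_pos: [0.481, -0.1593, 0.1086]
tool_rot: [[0.019, 1.0, -0.0], [1.0, -0.019, 0.0], [0.0, -0.0, -1.0]]
force: [-0.4, 1.0, -0.1]
opening: 0.0005
finger_force: 0.0
```

Emit:
step_arm:
  plan: [-0.008, 0, 0.008, 0, 0, 0, 1, 0, 0, 0.008, 0, 0, 0, 1, 0, 0, 0.008, 0, 0, 0, 1, 0, 0, 0, 0, 0, 0, 1]

```text
t: 18.62
tool_pos: [0.4805, -0.1635, 0.0957]
tool_rot: [[0.019, 1.0, -0.001], [1.0, -0.019, 0.001], [0.001, -0.002, -1.0]]
force: [0.3, -0.2, -0.5]
opening: 0.0005
finger_force: 0.0
```

Emit:
step_arm:
  plan: [0, 0, 0.008, 0, 0, 0, 1, 0, 0, 0.008, 0, 0, 0, 1, 0, 0, 0.008, 0, 0, 0, 1, 0, 0, 0, 0, 0, 0, 1]

```text
t: 18.95
tool_pos: [0.4805, -0.1633, 0.0837]
tool_rot: [[0.019, 1.0, -0.002], [1.0, -0.019, 0.001], [0.001, -0.002, -1.0]]
force: [0.6, 1.3, 0.3]
opening: 0.0006
finger_force: 0.0
```

Emit:
step_arm:
  plan: [0, 0, 0.008, 0, 0, 0, 1, 0, 0, 0.008, 0, 0, 0, 1, 0, 0, 0.004, 0, 0, 0, 1, 0, 0, 0, 0, 0, 0, 1]

```text
t: 19.28
tool_pos: [0.4808, -0.1636, 0.0747]
tool_rot: [[0.019, 1.0, -0.0], [1.0, -0.019, -0.0], [-0.0, -0.0, -1.0]]
force: [-0.8, 0.6, 3.5]
opening: 0.0005
finger_force: 1.3
```

Emit:
step_arm:
  plan: [0, 0, 0.008, 0, 0, 0, 1, 0, 0, 0.008, 0, 0, 0, 1, 0, 0, 0.004, 0, 0, 0, 1, 0, 0, 0, 0, 0, 0, 1]

```text
t: 19.62
tool_pos: [0.4809, -0.1637, 0.0654]
tool_rot: [[0.019, 1.0, -0.0], [1.0, -0.019, -0.0], [-0.0, -0.0, -1.0]]
force: [-3.7, -0.5, 5.4]
opening: 0.0005
finger_force: 2.7
```

Contact came at about z = 0.08 and the pedal is yielding. I'll continue down to its stop.

Emit:
step_arm:
  plan: [0, 0, 0.006, 0, 0, 0, 1, 0, 0, 0.006, 0, 0, 0, 1, 0, 0, 0.006, 0, 0, 0, 1, 0, 0, 0.002, 0, 0, 0, 1]

```text
t: 19.95
tool_pos: [0.4801, -0.1637, 0.0564]
tool_rot: [[0.019, 1.0, -0.002], [1.0, -0.019, -0.001], [-0.001, -0.002, -1.0]]
force: [-10.4, 1.5, 15.8]
opening: 0.0008
finger_force: 7.5
```

Emit:
step_arm:
  plan: [0, 0, 0.006, 0, 0, 0, 1, 0, 0, 0.004, 0, 0, 0, 1, 0, 0, 0.004, 0, 0, 0, 1, 0, 0, 0, 0, 0, 0, 1]

```text
t: 20.28
tool_pos: [0.4798, -0.1637, 0.0495]
tool_rot: [[0.019, 1.0, -0.002], [1.0, -0.019, -0.001], [-0.001, -0.002, -1.0]]
force: [-10.0, 1.9, 14.8]
opening: 0.0003
finger_force: 7.0
```

Emit:
step_arm:
  plan: [0, 0, 0.004, 0, 0, 0, 1, 0, 0, 0.004, 0, 0, 0, 1, 0, 0, 0, 0, 0, 0, 1]

```text
t: 20.53
tool_pos: [0.4797, -0.1637, 0.0457]
tool_rot: [[0.019, 1.0, -0.002], [1.0, -0.019, -0.001], [-0.001, -0.002, -1.0]]
force: [-11.6, 2.1, 16.2]
opening: 0.0004
finger_force: 7.7
```

Emit:
step_arm:
  plan: [0, 0, 0.004, 0, 0, 0, 1, 0, 0, 0.002, 0, 0, 0, 1, 0, 0, 0, 0, 0, 0, 1]

```text
t: 20.78
tool_pos: [0.4798, -0.1638, 0.0452]
tool_rot: [[0.019, 1.0, -0.002], [1.0, -0.019, -0.001], [-0.001, -0.002, -1.0]]
force: [-17.1, 3.6, 27.3]
opening: 0.0006
finger_force: 13.9
```

The position stalled at 0.0452 while the force rose to 27 N, so the pedal is at its stop. Hold for more than a second.

Emit:
step_arm:
  plan: [0, 0, 0.001, 0, 0, 0, 1, 0, 0, 0, 0, 0, 0, 1, 0, 0, 0, 0, 0, 0, 1, 0, 0, 0, 0, 0, 0, 1, 0, 0, 0, 0, 0, 0, 1, 0, 0, 0, 0, 0, 0, 1, 0, 0, 0, 0, 0, 0, 1, 0, 0, 0, 0, 0, 0, 1, 0, 0, 0, 0, 0, 0, 1, 0, 0, 0, 0, 0, 0, 1, 0, 0, 0, 0, 0, 0, 1, 0, 0, 0, 0, 0, 0, 1, 0, 0, 0, 0, 0, 0, 1, 0, 0, 0, 0, 0, 0, 1, 0, 0, 0, 0, 0, 0, 1, 0, 0, 0, 0, 0, 0, 1]

```text
t: 22.12
tool_pos: [0.4798, -0.1638, 0.0451]
tool_rot: [[0.019, 1.0, -0.001], [1.0, -0.019, -0.001], [-0.001, -0.001, -1.0]]
force: [-18.7, 5.0, 29.8]
opening: 0.0003
finger_force: 15.2
```

Emit:
step_arm:
  plan: [0, 0, -0.01, 0, 0, 0, 1, 0, 0, -0.02, 0, 0, 0, 1, 0, 0, -0.02, 0, 0, 0, 1, 0, 0, -0.03, 0, 0, 0, 1, 0, 0, -0.05, 0, 0, 0, 1, 0, 0, -0.06, 0, 0, 0, 1, 0, 0, -0.06, 0, 0, 0, 1, 0, 0, -0.06, 0, 0, 0, 1, 0, 0, 0, 0, 0, 0, 1, 0.0526, 0, 0, 0, 0, 0, 1, 0.0526, 0, 0, 0, 0, 0, 1, 0.0526, 0, 0, 0, 0, 0, 1, 0.0526, 0, 0, 0, 0, 0, 1, 0.0526, 0, 0, 0, 0, 0, 1, 0.0526, 0, 0, 0, 0, 0, 1, 0.0526, 0, 0, 0, 0, 0, 1, 0, 0, 0, 0, 0, 0, 1, 0, 0, 0, 0, 0, 0, 1]

```text
t: 23.62
tool_pos: [0.4843, 0.0216, 0.1946]
tool_rot: [[0.016, 1.0, -0.001], [1.0, -0.016, 0.0], [0.0, -0.001, -1.0]]
force: [-0.1, -0.2, 0.3]
opening: 0.0007
finger_force: 0.0
```

Emit:
step_arm:
  plan: [0, 0.045, 0, 0, 0, 0, 1, 0, 0.045, 0, 0, 0, 0, 1, 0, 0.045, 0, 0, 0, 0, 1, 0, 0.045, 0, 0, 0, 0, 1, 0, 0, 0, 0, 0, 0, 1, 0, 0, 0, 0, 0, 0, 1, 0, 0, 0.03, 0, 0, 0, 1, 0, 0, 0.05, 0, 0, 0, 1, 0, 0, 0.05, 0, 0, 0, 1, 0, 0, 0.04, 0, 0, 0, 1, 0, 0, 0.03, 0, 0, 0, 1, 0, 0, 0, 0, 0, 0, 1]

```text
t: 24.62
tool_pos: [0.5716, 0.0182, 0.0914]
tool_rot: [[0.02, 1.0, -0.006], [1.0, -0.02, -0.0], [-0.0, -0.006, -1.0]]
force: [-0.1, 0.5, -1.1]
opening: 0.0007
finger_force: 0.0
```

Emit:
step_arm:
  plan: [0, 0, 0.01, 0, 0, 0, 1, 0, 0, 0.01, 0, 0, 0, 1, 0, 0, 0, 0, 0, 0, 1]

```text
t: 24.87
tool_pos: [0.5745, 0.0186, 0.0859]
tool_rot: [[0.019, 1.0, 0.001], [1.0, -0.019, -0.0], [-0.0, 0.001, -1.0]]
force: [-0.3, -0.2, -0.2]
opening: 0.0002
finger_force: 0.0
```

Continue down in small steps, watching the force.

Emit:
step_arm:
  plan: [0, 0, 0.01, 0, 0, 0, 1, 0, 0, 0.02, 0, 0, 0, 1, 0, 0, 0.02, 0, 0, 0, 1, 0, 0, 0, 0, 0, 0, 1]

```text
t: 25.2
tool_pos: [0.5731, 0.0189, 0.0573]
tool_rot: [[0.019, 1.0, -0.004], [1.0, -0.019, 0.0], [-0.0, -0.004, -1.0]]
force: [-0.2, -0.5, -0.5]
opening: 0.0002
finger_force: 0.0
```

Emit:
step_arm:
  plan: [0, 0, 0.016, 0, 0, 0, 1, 0, 0, 0.016, 0, 0, 0, 1, 0, 0, 0.014, 0, 0, 0, 1, 0, 0, 0, 0, 0, 0, 1]

```text
t: 25.53
tool_pos: [0.5734, 0.0189, 0.035]
tool_rot: [[0.019, 1.0, -0.003], [1.0, -0.019, 0.0], [0.0, -0.003, -1.0]]
force: [0.2, 0.1, -0.2]
opening: 0.0006
finger_force: 0.0
```

Emit:
step_arm:
  plan: [0.008, 0, 0, 0, 0, 0, 1, 0.01, 0, 0, 0, 0, 0, 1, 0.015, 0, 0, 0, 0, 0, 1, 0.015, 0, 0, 0, 0, 0, 1, 0.015, 0, 0, 0, 0, 0, 1, 0.015, 0, 0, 0, 0, 0, 1, 0.015, 0, 0, 0, 0, 0, 1, 0.015, 0, 0, 0, 0, 0, 1, 0.015, 0, 0, 0, 0, 0, 1, 0.015, 0, 0, 0, 0, 0, 1, 0.015, 0, 0, 0, 0, 0, 1, 0.015, 0, 0, 0, 0, 0, 1, 0.015, 0, 0, 0, 0, 0, 1, 0.015, 0, 0, 0, 0, 0, 1, 0.015, 0, 0, 0, 0, 0, 1, 0.015, 0, 0, 0, 0, 0, 1]

```text
t: 26.87
tool_pos: [0.5767, 0.1336, 0.0375]
tool_rot: [[0.019, 1.0, -0.0], [1.0, -0.019, 0.0], [0.0, -0.0, -1.0]]
force: [0.9, -2.0, 1.9]
opening: 0.0006
finger_force: 0.9
```

Emit:
step_arm:
  plan: [0.008, 0, 0, 0, 0, 0, 1, 0.006, 0, 0, 0, 0, 0, 1, 0.006, 0, 0, 0, 0, 0, 1, 0, 0, 0, 0, 0, 0, 1]

```text
t: 27.2
tool_pos: [0.5766, 0.1436, 0.0372]
tool_rot: [[0.018, 1.0, -0.001], [1.0, -0.018, 0.001], [0.001, -0.001, -1.0]]
force: [0.2, -0.0, -0.1]
opening: 0.0006
finger_force: 0.0
```

Emit:
step_arm:
  plan: [0.006, 0, 0, 0, 0, 0, 1, 0.006, 0, 0, 0, 0, 0, 1]

```text
t: 27.37
tool_pos: [0.5765, 0.1442, 0.0372]
tool_rot: [[0.021, 1.0, -0.002], [1.0, -0.021, -0.009], [-0.009, -0.002, -1.0]]
force: [-2.6, -23.3, 4.2]
opening: 0.0009
finger_force: 11.6
```

Fully out: 23 N against the end stop, and the travel matches 120 mm. Back off and rise clear.

Emit:
step_arm:
  plan: [-0.012, 0, 0, 0, 0, 0, 1, -0.014, 0, 0, 0, 0, 0, 1, -0.006, 0, 0, 0, 0, 0, 1, 0, 0, 0, 0, 0, 0, 1, 0, 0, -0.02, 0, 0, 0, 1, 0, 0, -0.04, 0, 0, 0, 1, 0, 0, -0.05, 0, 0, 0, 1, 0, 0, -0.05, 0, 0, 0, 1, 0, 0, -0.05, 0, 0, 0, 1, 0, 0, -0.05, 0, 0, 0, 1, 0, 0, -0.05, 0, 0, 0, 1, 0, 0, -0.03, 0, 0, 0, 1, -0.05, 0, 0, 0, 0, 0, 1, -0.05, 0, 0, 0, 0, 0, 1, -0.05, 0, 0, 0, 0, 0, 1, 0, 0, 0, 0, 0, 0, 1, 0, 0, 0, 0, 0, 0, 1]

```text
t: 28.78
tool_pos: [0.5753, 0.0574, 0.2083]
tool_rot: [[0.021, 1.0, 0.001], [1.0, -0.021, 0.001], [0.001, 0.001, -1.0]]
force: [-0.1, 0.2, 0.3]
opening: 0.0005
finger_force: 0.0
```

```bash
python3 - <<'E'
from h import *
s=manip.observe();print(s["tool_pos"],s["opening"],s["force"],s["t"])
w=manip.grab_frame("wrist");c=cal("wrist",s)
q=np.array([.5763,.0645])
for z in(.0225+.069,.0225+.081):
    r=proj(c,[[*q,z],[q[0]-.012,q[1],z],[q[0]+.012,q[1],z]]);print(z,r.round(1).tolist())
uv=proj(c,[[*q,.0915]])[0].astype(int);x,y=uv
g=w.max(2);sub=(g[y-45:y+45,x-45:x+45]<35).astype('uint8')
n,l,st,ce=cv2.connectedComponentsWithStats(sub);print([(st[i].tolist(),(ce[i]+[x-45,y-45]).round(1)) for i in range(1,n) if st[i,4]>80])
S=cal("scene");im=manip.grab_frame("scene");g=im.max(2)
for z in(.0225,.0225+.05,.0915,.1035):print(z,proj(S,[[.572,.058,z]]).round(1))
u=proj(S,[[.572,.058,.0915]])[0].astype(int)
for r in range(u[1]-12,u[1]+24):print(r,g[r,u[0]-10:u[0]+12].tolist())
E
```

```text
[0.57530276 0.05736325 0.20832807] 0.0004958463024249133 [-0.05768708  0.21209567  0.34882765] 28.7833
0.0915 [[317.7, 180.7], [303.7, 181.0], [331.7, 180.4]]
0.10350000000000001 [[317.7, 183.8], [303.1, 184.1], [332.3, 183.5]]
[([33, 38, 25, 25, 491], array([317. , 185.2]))]
0.0225 [[337.4 233.5]]
0.07250000000000001 [[337.9 214.5]]
0.0915 [[338.1 207.1]]
0.1035 [[338.3 202.3]]
195 [78, 80, 80, 81, 79, 77, 78, 75, 81, 83, 81, 79, 78, 76, 72, 76, 77, 76, 77, 74, 74, 75]
196 [79, 81, 81, 82, 79, 79, 79, 78, 81, 78, 80, 78, 74, 76, 79, 76, 78, 78, 78, 76, 77, 77]
197 [80, 79, 80, 82, 80, 80, 79, 80, 80, 82, 81, 81, 76, 74, 74, 76, 75, 73, 75, 74, 78, 76]
198 [80, 81, 82, 82, 83, 83, 80, 80, 81, 79, 80, 78, 78, 75, 73, 77, 79, 75, 75, 74, 76, 76]
199 [79, 81, 80, 84, 79, 79, 80, 82, 82, 82, 79, 75, 74, 77, 79, 74, 76, 77, 76, 78, 77, 76]
200 [80, 82, 80, 80, 82, 79, 81, 82, 83, 84, 79, 77, 75, 77, 76, 75, 76, 79, 75, 78, 73, 81]
201 [81, 80, 81, 81, 82, 79, 79, 81, 83, 79, 81, 76, 78, 79, 76, 76, 76, 78, 72, 80, 84, 88]
202 [80, 79, 79, 80, 82, 81, 77, 83, 82, 80, 80, 81, 78, 76, 76, 79
[... 2432 characters left out ...]
202, 213, 217]
225 [182, 169, 147, 125, 112, 111, 108, 108, 107, 106, 109, 106, 108, 110, 108, 106, 110, 133, 164, 189, 200, 211]
226 [182, 167, 142, 123, 115, 112, 108, 107, 109, 108, 107, 108, 111, 107, 107, 106, 110, 129, 156, 175, 184, 195]
227 [171, 156, 137, 121, 115, 111, 109, 107, 107, 108, 109, 109, 110, 109, 107, 107, 108, 122, 145, 161, 169, 179]
228 [149, 134, 121, 115, 112, 110, 111, 105, 107, 108, 109, 109, 107, 108, 106, 105, 107, 111, 120, 130, 145, 160]
229 [119, 114, 113, 115, 112, 113, 109, 107, 105, 108, 108, 107, 105, 107, 107, 106, 102, 100, 100, 102, 113, 136]
230 [107, 106, 112, 114, 112, 111, 107, 108, 107, 105, 108, 109, 108, 108, 107, 105, 101, 95, 90, 88, 94, 110]
```

```bash
python3 -c "
from cell import manip
print(manip.sign_off())"
```

```text
the job is handed in; nothing more can be done
None
```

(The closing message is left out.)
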